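# Move the sauce bottles to the clean rack in the same order

## Robot

A 6-joint arm with a two-finger parallel gripper is mounted at the origin on the work surface. World frame = base frame: x ahead of the robot, y to its left, z up, the work surface at z = 0. Lengths are in m, angles in rad, forces in N, time in s.
With the tool pointing down it reaches from about 0.275 to 0.825 m from the base axis. Payload 4.9 kg.
Tool frame: the origin (TCP) lies at the very end of the fingers, on their centre line; the grasp point (between the pads) lies ctrl.grip_point_offset behind it (ctrl.grip_point_offset is the distance from the TCP to the grasp point, in m); z points along the fingers, y is the line along which they close (so a half turn about z gives the same grasp; the last joint's range is limited). The gripper opens to 85 mm and grips with 20 to 120 N. Pads are 22 mm wide; open, the fingers measure 114 mm over their backs; the gripper's body (76 mm by 85 mm) begins 54 mm behind the grasp point. The pads swing forward as they close: fully open they stand 13 mm farther back than shut.
Start: joints at [1.004, 0.326, -0.193, 1.052, 0, 1.437], TCP at [0.231, 0.499, 0.231] pointing down, gripper open.
Joint ranges: [-2.65, 2.65], [-0.97, 1.79], [-1.3, 1.35], [-1.93, 2.1], [-1.47, 1.37], [-3.14, 3.14]. Speed limits (rad/s): [2.57, 2.57, 3.14, 3.14, 3.14, 3.14].

## Interface

Orientations are given as a unit quaternion [x, y, z, w].
In Python, from plant import sensors, optics, ctrl gives the robot as it stands.
- The arm moves only by the tool play_rows, never from a script. Its argument "deltas" is one flat list of numbers, 5 for each row, row after row: the shift along the world's x, y, z in mm, then the turn about the world's z in degrees, then the closure, from 0 (fully open) to 1 (shut). In form: [tx, ty, tz, turn, gripper, tx, ty, tz, turn, gripper, ...]. A call has 1 to 10 rows; each row is the pose to reach, as a shift and turn from the pose commanded when the call began; what a row does not reach only later rows make up. A row lasts 1/12 s, in which the tool goes at most 41.7 mm and 7.16 degrees, less where a joint would pass 70% of its speed; a pose out of reach is approached as far as the arm can. A call with a gripper value outside its range is refused whole. The fingers move at their own pace and stop on an object; "squeeze" is the grip in N (left out, the last holds). Time passes only in rows, so rows that repeat a pose let the fingers close. It gives the time, the measured TCP pose, the force, the opening and the grip force at its end, in the units of the state.
- sensors.read_state(): the state, without advancing time (a new reading comes with each control period).
- optics.camera(name): name is "scene" or "top" or "wrist"; returns (picture, depth): 384x512x3 uint8, blue, green, red; 384x512 float32, m along the optical axis (not along the pixel's ray), 0 where there is no reading.
- optics.calibration(name): a dict with "vfov" (degrees; the focal length in pixels is half the picture's height over the tangent of half this angle, whatever the lens; pixels are square), "cx", "cy" (the principal point, pixels), "T" (4x4, takes a point from camera to world coordinates); the wrist camera has in their place "T_tool_cam" (4x4, takes a point from camera to tool coordinates, whose origin is the TCP and whose axes are the flange's). Camera axes: x right, y down, z forward; pixel columns grow to the right and rows downward; lengths in m; the calibration is good to about 2 mm. A picture is of the moment at which its call begins: read the wrist's pose just before it. calibration takes no time and is no camera call.
- ctrl.sign_off(): hands the job in; it is judged then, once.
Trained networks look in the newest picture that a camera, given by its name, has taken for a name from the list of things; names that differ only in an ending like _2 or _b are one class to them, and where a whole thing is asked for, a point or a joint stands for the part that bears it (a point fixed in the world has none). Each returns a list of dicts, best first, with "conf" (0 to 1); they miss things now and then, are a little off and sometimes report something else, mostly with a low value. They report only what shows in the picture. A call takes as long as a camera call. They do not tell look-alikes from the thing itself.
- optics.recognise(camera, label): "point" ([column, row] in pixels, amid what is visible of it).
The state is a dict: "time_s": time; "q": joint angles; "joint_vel": joint speeds; "joint_efforts": joint torques, N m; "ee_pos": TCP position; "eef_rot": TCP orientation; "contact_force": force on the tool from outside, world axes, zero at the start; "wrist_torque": the same for the moment, N m; "finger_gap": finger opening in m; "grip_force": force on a finger pad.
Only numpy, scipy, OpenCV 4.12 (cv2) and the standard library are available. Lean on these libraries where they do the work, as an engineer would, in place of code of your own. Each camera call takes 0.05 s, during which the arm holds its last target. There are 200 camera calls.

## Task

The labelled bottle rack has to go for washing: move its four sauce bottles to the clean rack with the teal base beside it, one bottle in each bay, standing upright on the base, in the same order from left to right as they stand in the old rack now (its coloured labels keep the order). They are glass, so set each one down gently: do not drop any or tip one over.

Things in the scene. Friction and masses are not known exactly. Their poses are not given: they have to be found in the camera images.
- red_mid (a point): Loose upright sauce bottle: dark red sauce, RED cap and red band on its label. Body 48 mm in diameter up to 88 mm, 22 mm neck at 108 mm, then a cap 28 mm in diameter from 112 to 140 mm above the base; 0.2 to 0.4 kg. This point is on its axis half-way up, 70 mm above the base; the cap's middle is 56 mm higher. z is its axis. It starts in a bay of the old rack.
- yellow_mid (a point): Loose upright sauce bottle: amber oil, YELLOW cap and yellow band. Body 48 mm in diameter up to 88 mm, 22 mm neck at 108 mm, then a cap 28 mm in diameter from 112 to 140 mm above the base; 0.2 to 0.4 kg. This point is on its axis half-way up, 70 mm above the base; the cap's middle is 56 mm higher. z is its axis. It starts in a bay of the old rack.
- green_mid (a point): Loose upright sauce bottle: pale vinegar, GREEN cap and green band. Body 48 mm in diameter up to 88 mm, 22 mm neck at 108 mm, then a cap 28 mm in diameter from 112 to 140 mm above the base; 0.2 to 0.4 kg. This point is on its axis half-way up, 70 mm above the base; the cap's middle is 56 mm higher. z is its axis. It starts in a bay of the old rack.
- blue_mid (a point): Loose upright sauce bottle: nearly black soy sauce, BLUE cap and blue band. Body 48 mm in diameter up to 88 mm, 22 mm neck at 108 mm, then a cap 28 mm in diameter from 112 to 140 mm above the base; 0.2 to 0.4 kg. This point is on its axis half-way up, 70 mm above the base; the cap's middle is 56 mm higher. z is its axis. It starts in a bay of the old rack.
- label_red: RED shelf-edge label (50 x 26 mm, sloping) fixed on the front rail of the old rack. The origin is its centre, 50 mm in front (towards the rack's -x) of the middle of the bay in which the red bottle starts, 37 mm above the table. It stays where it is and keeps the record of the order. Axes as the old rack's.
- label_yellow: YELLOW shelf-edge label (50 x 26 mm, sloping) fixed on the front rail of the old rack. The origin is its centre, 50 mm in front (towards the rack's -x) of the middle of the bay in which the yellow bottle starts, 37 mm above the table. It stays where it is and keeps the record of the order. Axes as the old rack's.
- label_green: GREEN shelf-edge label (50 x 26 mm, sloping) fixed on the front rail of the old rack. The origin is its centre, 50 mm in front (towards the rack's -x) of the middle of the bay in which the green bottle starts, 37 mm above the table. It stays where it is and keeps the record of the order. Axes as the old rack's.
- label_blue: BLUE shelf-edge label (50 x 26 mm, sloping) fixed on the front rail of the old rack. The origin is its centre, 50 mm in front (towards the rack's -x) of the middle of the bay in which the blue bottle starts, 37 mm above the table. It stays where it is and keeps the record of the order. Axes as the old rack's.
- old_rack: Old rack: dark steel base, labels in front, full at start. Fixed wire rack 80 mm deep (x), 292 mm long (y). Plate top 14 mm above the table. Bay middles at x = 0, y = +105, +35, -35, -105 mm; bays open 64 mm (y) by 66 mm (x) between 6 mm wires, tops 49 mm above the table; end loops to 75 mm. Origin: centre of underside, at table level. x away from robot, y to its left, yaw within 0.2 rad.
- new_rack: Clean rack: teal base, empty, left or right of the old one. Fixed wire rack 80 mm deep (x), 292 mm long (y). Plate top 14 mm above the table. Bay middles at x = 0, y = +105, +35, -35, -105 mm; bays open 64 mm (y) by 66 mm (x) between 6 mm wires, tops 49 mm above the table; end loops to 75 mm. Origin: centre of underside, at table level. x away from robot, y to its left, yaw within 0.2 rad.
Things that resemble listed ones, but are neither listed nor needed, are in the scene too. Leave any purple look-alike of the part that bears green_mid alone.

How it is judged:
At the end, for the whole second after the job is handed in: Every bottle is in the clean rack's bay of the same place from the left as its label's bay in the old rack: within 13 mm of the bay's middle along the row and 14 mm across, within 6 mm of standing height, tilt under 0.12 rad, slower than 0.03 m/s, released (((y of label_red in the frame of old_rack between 0.085 and 0.125 m and y of red_mid in the frame of new_rack between 0.092 and 0.118 m) or (y of label_red in the frame of old_rack between 0.015 and 0.055 m and y of red_mid in the frame of new_rack between 0.022 and 0.048 m) or (y of label_red in the frame of old_rack between -0.055 and -0.015 m and y of red_mid in the frame of new_rack between -0.048 and -0.022 m) or (y of label_red in the frame of old_rack between -0.125 and -0.085 m and y of red_mid in the frame of new_rack between -0.118 and -0.092 m)) and x of red_mid in the frame of new_rack between -0.014 and 0.014 m and z of red_mid in the frame of new_rack between 0.078 and 0.09 m and angle between each of red_mid, yellow_mid, green_mid, blue_mid's own z axis and vertical below 0.12 rad and linear speed of each of bottle_red, bottle_yellow, bottle_green, bottle_blue below 0.03 m/s and contact force between the fingers and bottle_red below 0.1 N and ((y of label_yellow in the frame of old_rack between 0.085 and 0.125 m and y of yellow_mid in the frame of new_rack between 0.092 and 0.118 m) or (y of label_yellow in the frame of old_rack between 0.015 and 0.055 m and y of yellow_mid in the frame of new_rack between 0.022 and 0.048 m) or (y of label_yellow in the frame of old_rack between -0.055 and -0.015 m and y of yellow_mid in the frame of new_rack between -0.048 and -0.022 m) or (y of label_yellow in the frame of old_rack between -0.125 and -0.085 m and y of yellow_mid in the frame of new_rack between -0.118 and -0.092 m)) and x of yellow_mid in the frame of new_rack between -0.014 and 0.014 m and z of yellow_mid in the frame of new_rack between 0.078 and 0.09 m and contact force between the fingers and bottle_yellow below 0.1 N and ((y of label_green in the frame of old_rack between 0.085 and 0.125 m and y of green_mid in the frame of new_rack between 0.092 and 0.118 m) or (y of label_green in the frame of old_rack between 0.015 and 0.055 m and y of green_mid in the frame of new_rack between 0.022 and 0.048 m) or (y of label_green in the frame of old_rack between -0.055 and -0.015 m and y of green_mid in the frame of new_rack between -0.048 and -0.022 m) or (y of label_green in the frame of old_rack between -0.125 and -0.085 m and y of green_mid in the frame of new_rack between -0.118 and -0.092 m)) and x of green_mid in the frame of new_rack between -0.014 and 0.014 m and z of green_mid in the frame of new_rack between 0.078 and 0.09 m and contact force between the fingers and bottle_green below 0.1 N and ((y of label_blue in the frame of old_rack between 0.085 and 0.125 m and y of blue_mid in the frame of new_rack between 0.092 and 0.118 m) or (y of label_blue in the frame of old_rack between 0.015 and 0.055 m and y of blue_mid in the frame of new_rack between 0.022 and 0.048 m) or (y of label_blue in the frame of old_rack between -0.055 and -0.015 m and y of blue_mid in the frame of new_rack between -0.048 and -0.022 m) or (y of label_blue in the frame of old_rack between -0.125 and -0.085 m and y of blue_mid in the frame of new_rack between -0.118 and -0.092 m)) and x of blue_mid in the frame of new_rack between -0.014 and 0.014 m and z of blue_mid in the frame of new_rack between 0.078 and 0.09 m and contact force between the fingers and bottle_blue below 0.1 N); the robot touches nothing.
It fails at once if a bottle is tipped over (tilted beyond 0.7 rad) (angle between any of red_mid, yellow_mid, green_mid, blue_mid's own z axis and vertical above 0.7 rad).
It fails at once if a bottle is dropped or thrown (faster than 0.7 m/s with no finger on it, a fall of about 25 mm) ((linear speed of bottle_red above 0.7 m/s and contact force between the fingers and bottle_red below 0.05 N) or (linear speed of bottle_yellow above 0.7 m/s and contact force between the fingers and bottle_yellow below 0.05 N) or (linear speed of bottle_green above 0.7 m/s and contact force between the fingers and bottle_green below 0.05 N) or (linear speed of bottle_blue above 0.7 m/s and contact force between the fingers and bottle_blue below 0.05 N)).
It also fails if it takes over 106 s, if anything falls off the work surface, if the arm or the gripper's body presses on something with over 40 N, if the wrist force passes 120 N, or if a joint passes its speed limit or range.

## Working session

There is one attempt and no reset: what is moved stays moved. The work goes in short steps, Python scripts to look and compute and a tool call to move; the robot and the scene stay as the last step left them, time stands still between calls to the robot, and variables do not carry over. Pictures are saved under pics/ and viewed, at most 14 in all, crops included, and the job is handed in when it is done.

Besides the shell and the picture viewer there is one more tool, called after "Request:" by a JSON object that holds its "api" and its "payload". play_rows: Moves the arm, as the interface text tells. Its arguments: {"type":"object","properties":{"deltas":{"type":"array","items":{"type":"number"}},"squeeze":{"type":"number"}},"required":["deltas"]}

```bash
mkdir -p pics; ls
cat > h.py <<'E'
import numpy as np, cv2
from plant import sensors, optics, ctrl
from scipy.spatial.transform import Rotation as R
def camT(name,st=None):
    c=optics.calibration(name)
    if 'T' in c: T=np.array(c['T'])
    else:
        st=st or sensors.read_state(); P=np.eye(4);P[:3,:3]=R.from_quat(st['eef_rot']).as_matrix();P[:3,3]=st['ee_pos'];T=P@np.array(c['T_tool_cam'])
    return T,192/np.tan(np.radians(c['vfov'])/2),c['cx'],c['cy']
def cloud(name,d,st=None):
    T,f,cx,cy=camT(name,st); v,u=np.mgrid[:384,:512]
    p=np.stack([(u-cx)/f*d,(v-cy)/f*d,d],-1); w=p@T[:3,:3].T+T[:3,3]; w[d==0]=np.nan; return w
def ray(name,uv,z,st=None):
    T,f,cx,cy=camT(name,st); r=T[:3,:3]@np.array([(uv[0]-cx)/f,(uv[1]-cy)/f,1]); o=T[:3,3]; return o+r*(z-o[2])/r[2]
E
python3 - <<'E'
from h import *
for n in('scene','top'):
    p,d=optics.camera(n); cv2.imwrite(f'pics/{n}1.png',p); np.save(f'{n}.npy',d); w=cloud(n,d)
    for l in ['red_mid','yellow_mid','green_mid','blue_mid','label_red','label_yellow','label_green','label_blue','old_rack','new_rack']:
        for r in optics.recognise(n,l)[:3]:
            u,v=map(int,r['point']); print(n,l,round(r['conf'],2),u,v,w[v,u].round(3))
s=sensors.read_state(); print(s, ctrl.grip_point_offset, optics.calibration('wrist'))
E
```

```text
pics
scene red_mid 0.95 325 202 [0.564 0.167 0.099]
scene yellow_mid 0.87 372 187 [0.543 0.302 0.094]
scene green_mid 0.9 346 159 [0.415 0.292 0.091]
scene green_mid 0.77 349 195 [0.557 0.233 0.098]
scene green_mid 0.75 309 171 [0.424 0.183 0.083]
scene blue_mid 0.55 300 209 [0.578 0.098 0.108]
scene label_yellow 0.16 373 185 [0.545 0.303 0.101]
scene label_blue 0.72 331 221 [0.582 0.179 0.049]
scene old_rack 0.85 332 223 [0.562 0.194 0.019]
scene new_rack 0.55 179 262 [ 0.601 -0.196  0.05 ]
top red_mid 0.71 165 161 [0.536 0.166 0.154]
top yellow_mid 0.64 102 174 [0.516 0.301 0.12 ]
top green_mid 0.82 164 229 [0.403 0.178 0.107]
top green_mid 0.79 133 166 [0.527 0.23  0.149]
top green_mid 0.73 112 234 [0.395 0.285 0.104]
top label_red 0.76 175 185 [0.5   0.167 0.041]
top label_yellow 0.81 113 195 [0.479 0.303 0.046]
top label_green 0.62 144 189 [0.492 0.235 0.043]
top label_blue 0.61 209 179 [0.511 0.092 0.043]
top old_rack 0.56 168 175 [0.519 0.178 0.066]
top new_rack 0.67 339 149 [ 0.572 -0.195  0.049]
{'time_s': 1.1, 'q': array([ 1.00382288e+00,  3.26192350e-01, -1.92619119e-01,  
[... 392 characters left out ...]
rray([ 2.14697865e-01,  9.76680514e-01, -1.88872304e-05,  1.47859852e-05]), 'contact_force': array([ 0.49629436, -0.71887666,  0.74744966]), 'wrist_torque': array([-0.01317884, -0.03347121,  0.04517195]), 'grip_force': 0.0, 'finger_gap': 0.08552516282128746} 0.0187 {'vfov': 60.43385510681517, 'cx': 258.9139980760851, 'cy': 195.20870349100403, 'T_tool_cam': array([[ 9.65718482e-04, -9.52890330e-01, -3.03313511e-01,
         7.64481357e-02],
       [ 9.99999212e-01,  1.16355092e-03, -4.71521015e-04,
         2.97482321e-04],
       [ 8.02228529e-04, -3.03312817e-01,  9.52890703e-01,
        -1.42180203e-01],
       [ 0.00000000e+00,  0.00000000e+00,  0.00000000e+00,
         1.00000000e+00]])}
```

Run:
```python
import cv2
p=cv2.imread('pics/top1.png'); cv2.imwrite('pics/top1c.png',cv2.resize(p[90:290,60:460],None,fx=2,fy=2,interpolation=2))
```

```text
(no output)
```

View pics/top1c.png

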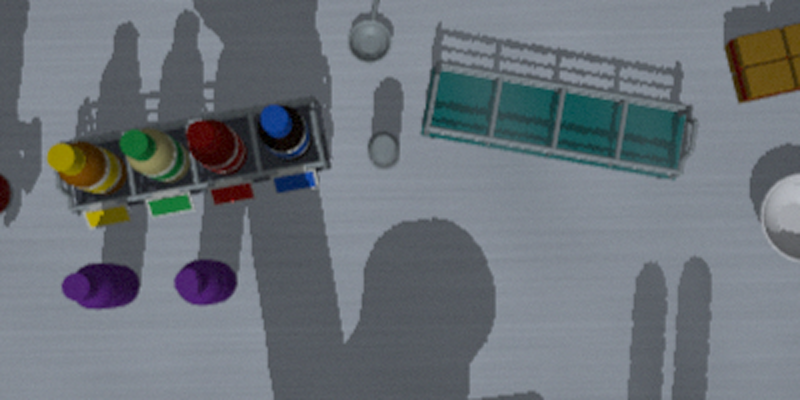

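View pics/scene1.png

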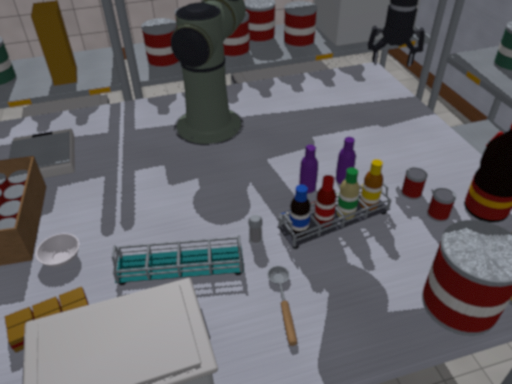

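Left to right in the old rack (enlarged top view): yellow, green, red, blue. Each label matches its bottle. The two purple look-alikes stand in front at crop (100,285) and (205,283), so they aren't in the rack, and the green bottle meant is the green-capped one at (150,150). The teal rack is to the right, at about (558,118).

Run:
```python
from h import *
lab=[('y',(.479,.303)),('g',(.492,.235)),('r',(.500,.167)),('b',(.511,.092))]
L=np.array([l[1] for l in lab]); s=np.array([105,35,-35,-105])/1e3
m=L.mean(0); yv=(s[:,None]*(L-m)).sum(0); yv/=np.linalg.norm(yv); xv=np.array([yv[1],-yv[0]])
print('old yaw deg',np.degrees(np.arctan2(xv[1],xv[0])))
for si,l in zip(s,lab): print(l[0],(m+yv*si+.05*xv).round(4))
for n in('top','scene'):
    p=cv2.imread(f'pics/{n}1.png'); w=cloud(n,np.load(f'{n}.npy'))
    h=cv2.cvtColor(p,cv2.COLOR_BGR2HSV)
    # caps: points at z 0.13-0.16 near old rack
    ok=(w[...,2]>.128)&(w[...,2]<.165)&(np.abs(w[...,0]-.54)<.06)&(w[...,1]>.06)&(w[...,1]<.35)
    k,lb,st,_=cv2.connectedComponentsWithStats(ok.astype('uint8'))
    for i in range(1,k):
        if st[i,4]>20:
            q=w[lb==i]; print(n,'cap',st[i,4],q[:,:2].min(0).round(3),q[:,:2].max(0).round(3),((q.min(0)+q.max(0))/2).round(3), q[:,2].max().round(3))
    t=(h[...,0]>78)&(h[...,0]<100)&(h[...,1]>100)&(w[...,2]<.03)&(w[...,1]<.05)&(w[...,0]>.4)
    q=w[t]; print(n,'teal',t.sum(),np.median(q[:,2])); r=cv2.minAreaRect(q[:,:2].astype('float32')*1000); print(r)
    rk=(w[...,2]>.010)&(w[...,2]<.09)&(w[...,1]<0)&(w[...,1]>-.38)&(w[...,0]>.48)&(w[...,0]<.66)
    rk&=cv2.dilate(t.astype('uint8'),np.ones((9,9)))>0
    print(n,'rack',cv2.minAreaRect(w[rk][:,:2].astype('float32')*1000))
    b=(w[...,2]>.03)&(w[...,1]<.06)&(w[...,1]>-.02)&(w[...,0]>.45)&(w[...,0]<.62)
    print('shaker',w[b].max(0) if b.any() else 0, w[b].min(0) if b.any() else 0)
```

```text
old yaw deg 8.438817396333883
y [0.5295 0.3105]
g [0.5398 0.2412]
r [0.5501 0.172 ]
b [0.5604 0.1027]
top cap 189 [0.544 0.089] [0.57  0.117] [0.557 0.103 0.144] 0.158
top cap 205 [0.529 0.162] [0.556 0.19 ] [0.543 0.176 0.143] 0.158
top cap 212 [0.522 0.227] [0.549 0.255] [0.535 0.241 0.144] 0.159
top cap 219 [0.509 0.297] [0.536 0.325] [0.523 0.311 0.143] 0.157
top teal 3059 0.014437881580930068
((572.1806640625, -195.41033935546875), (291.4012756347656, 76.46842193603516), 78.9413833618164)
top rack ((571.7271118164062, -195.97421264648438), (292.6758728027344, 80.40592956542969), 78.92872619628906)
shaker [0.55706217 0.01383977 0.07760297] [ 0.52274417 -0.01883516  0.03208573]
scene cap 165 [0.511 0.3  ] [0.542 0.327] [0.526 0.313 0.143] 0.158
scene cap 173 [0.523 0.228] [0.553 0.256] [0.538 0.242 0.143] 0.157
scene cap 176 [0.532 0.164] [0.56  0.192] [0.546 0.178 0.143] 0.157
scene cap 176 [0.546 0.092] [0.575 0.12 ] [0.561 0.106 0.143] 0.158
scene teal 2120 0.01465026040058609
((574.6773681640625, -198.2213134765625), (281.75299072265625, 82.0992202758789), 78.83670043945312)
scene rack ((574.6351928710938, -193.6025390625), (292.05780029296875, 84.22974395751953), 78.71503448486328)
shaker [0.56039605 0.01638945 0.0780528 ] [ 0.53029004 -0.01748363  0.0303421 ]
```

Request:
{"api": "play_rows", "payload": {"deltas": [16,-20,0,-4,0,40,-48,0,-10,0,66,-79,0,-16,0,92,-110,0,-22,0,118,-142,0,-28,0,144,-173,0,-34,0,170,-205,0,-40,0,196,-236,0,-46,0,222,-267,0,-52,0,248,-298,0,-56.7,0], "squeeze": 35}}

```text
time_s: 1.93
ee_pos: [0.4797, 0.1996, 0.2315]
eef_rot: [0.655, 0.756, 0.0, 0.0]
contact_force: [0.5, 0.5, -0.9]
finger_gap: 0.0854
grip_force: 0.0
```

Request:
{"api": "play_rows", "payload": {"deltas": [25,-30,0,0,0,48,-57,0,0,0,65,-78,0,0,0,76,-91,0,0,0,80,-97,0,0,0,80,-97,0,0,0,80,-97,0,0,0]}}

```text
time_s: 2.52
ee_pos: [0.5579, 0.1051, 0.2311]
eef_rot: [0.653, 0.758, -0.0, -0.001]
contact_force: [0.3, 0.2, 0.0]
finger_gap: 0.0855
grip_force: 0.0
```

```bash
cat > look.py <<'E'
from h import *
import sys
st=sensors.read_state(); p,d=optics.camera('wrist'); cv2.imwrite(f'pics/{sys.argv[1]}.png',p); w=cloud('wrist',d,st)
print(st['time_s'],st['ee_pos'].round(4),np.degrees(np.arctan2(*R.from_quat(st['eef_rot']).as_matrix()[[1,0],1])).round(2))
ok=(w[...,2]>.13)&(w[...,2]<.17)
k,lb,s,c=cv2.connectedComponentsWithStats(ok.astype('uint8'))
for i in range(1,k):
    if s[i,4]>60:
        q=w[lb==i]; top=q[q[:,2]>q[:,2].max()-.006]; print(s[i],'top',((top.min(0)+top.max(0))/2).round(4),(top.max(0)-top.min(0)).round(3),p[lb==i].mean(0).astype(int))
E
python3 look.py w1
```

```text
2.5167 [0.5579 0.1051 0.2311] 8.54
[240   0  39  16 434] top [0.5395 0.2307 0.1524] [0.018 0.005 0.006] [ 67 112  50]
[  17   16   52   48 1871] top [0.4015 0.1914 0.1386] [0.029 0.028 0.006] [108  47  80]
[ 235   75   43   45 1496] top [0.5459 0.1771 0.1537] [0.027 0.027 0.005] [ 33  35 122]
[ 241  179   40   45 1389] top [0.56   0.1047 0.1526] [0.028 0.027 0.006] [161  84  45]
```

View pics/w1.png

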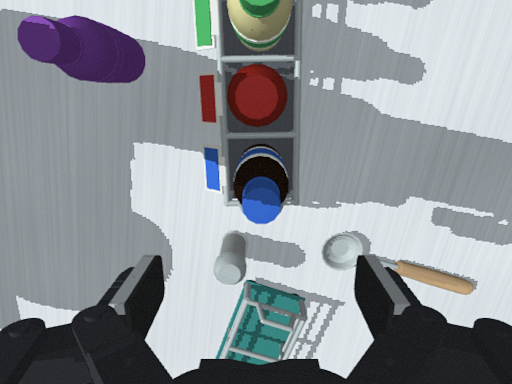

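The wrist view shows the blue cap at (262,200), directly below the tool, with red at (257,95). The measured cap agrees with the TCP to within 2 mm, so I descend and grip.

Request:
{"api": "play_rows", "payload": {"deltas": [2,0,-20,0,0,2,0,-50,0,0,2,0,-80,0,0,2,0,-102,0,0,2,0,-113,0,0,2,0,-113,0,0.3,2,0,-113,0,0.6,2,0,-113,0,0.8,2,0,-113,0,1,2,0,-113,0,1], "squeeze": 35}}

```text
time_s: 3.4
ee_pos: [0.5616, 0.1044, 0.1199]
eef_rot: [0.653, 0.758, 0.001, 0.001]
contact_force: [-2.6, -0.5, 8.7]
finger_gap: 0.0274
grip_force: 33.7
```

Request:
{"api": "play_rows", "payload": {"deltas": [0,0,0,0,1,0,0,0,0,1,0,0,0,0,1,0,0,0,0,1,0,0,2,0,1,0,0,6,0,1,0,0,12,0,1,0,0,20,0,1,0,0,20,0,1]}}

```text
time_s: 4.15
ee_pos: [0.5618, 0.1044, 0.1401]
eef_rot: [0.653, 0.758, 0.001, 0.001]
contact_force: [0.6, -0.3, -2.7]
finger_gap: 0.0269
grip_force: 34.8
```

Request:
{"api": "play_rows", "payload": {"deltas": [0,0,8,0,1,0,0,24,0,1,0,0,44,0,1,0,-4,62,0,1,0,-12,74,-1,1,0,-25,80,-2,1,0,-42,82,-3,1,-1,-64,82,-4,1,-2,-90,82,-5,1,-3,-118,82,-6,1], "squeeze": 50}}

```text
time_s: 4.98
ee_pos: [0.5571, -0.0148, 0.22]
eef_rot: [0.692, 0.722, -0.0, -0.0]
contact_force: [0.8, 0.2, -4.2]
finger_gap: 0.0269
grip_force: 49.8
```

Request:
{"api": "play_rows", "payload": {"deltas": [-1,-30,0,-1.5,1,-2,-60,0,-3,1,-3,-90,0,-4.5,1,-3,-120,0,-6,1,-4,-150,0,-7.5,1,-4,-180,0,-9,1,-5,-210,0,-10.5,1,-6,-238,0,-12,1,-7,-260,0,-13,1,-7,-274,0,-13.5,1]}}

```text
time_s: 5.82
ee_pos: [0.5495, -0.2908, 0.2197]
eef_rot: [0.773, 0.635, -0.001, -0.0]
contact_force: [0.4, -0.4, -4.8]
finger_gap: 0.0267
grip_force: 49.8
```

Request:
{"api": "play_rows", "payload": {"deltas": [0,-7,0,0,1,0,-10,0,0,1,0,-11,0,0,1,0,-11,0,0,1,0,-11,0,0,1]}}

```text
time_s: 6.23
ee_pos: [0.5508, -0.2974, 0.2203]
eef_rot: [0.771, 0.637, 0.0, -0.0]
contact_force: [-0.0, 0.4, -3.2]
finger_gap: 0.027
grip_force: 49.8
```

Run:
```python
from h import *
st=sensors.read_state(); print(st['time_s'],st['ee_pos'].round(4),np.degrees(np.arctan2(*R.from_quat(st['eef_rot']).as_matrix()[[1,0],1])).round(2))
p,d=optics.camera('wrist'); cv2.imwrite('pics/w2.png',p); w=cloud('wrist',d,st)
h=cv2.cvtColor(p,cv2.COLOR_BGR2HSV)
t=(h[...,0]>78)&(h[...,0]<100)&(h[...,1]>100)&(w[...,2]<.03)
print(t.sum(),np.nanmedian(w[t][:,2])); q=w[t][:,:2]; print(cv2.minAreaRect(q.astype('float32')*1000))
```

```text
6.2333 [ 0.5508 -0.2974  0.2203] -10.9
11017 0.013662474879536646
((567.3156127929688, -236.18209838867188), (190.2813720703125, 70.73915100097656), 78.92523193359375)
```

View pics/w2.png

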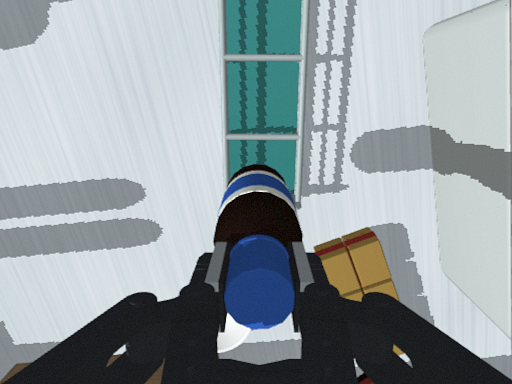

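The bottle hangs upright in the grip over the end bay. The divider wires cross at rows 58 and 133, and the side wires run near columns 225 and 302. I'll cross-check the bay position from those.

Run:
```python
from h import *
a=np.radians(-11.05); X=np.array([np.cos(a),np.sin(a)]);Y=np.array([-X[1],X[0]]); c=np.array([.572,-.1955])
st=sensors.read_state()
for uv in [(225,58),(302,58),(225,133),(302,133),(262,58),(262,133)]:
    q=ray('wrist',uv,.047,st)[:2]; print(uv,q.round(4),'rack x,y',((q-c)@X).round(4),((q-c)@Y).round(4))
q=st['ee_pos'][:2]; print('tcp',((q-c)@X).round(4),((q-c)@Y).round(4))
```

```text
(225, 58) [ 0.5423 -0.1891] rack x,y -0.0304 0.0006
(302, 58) [ 0.6094 -0.2019] rack x,y 0.0379 0.0008
(225, 133) [ 0.5279 -0.2534] rack x,y -0.0322 -0.0653
(302, 133) [ 0.5995 -0.2671] rack x,y 0.0407 -0.065
(262, 58) [ 0.5745 -0.1953] rack x,y 0.0024 0.0007
(262, 133) [ 0.5623 -0.26  ] rack x,y 0.0028 -0.0651
tcp -0.0012 -0.1041
```

Request:
{"api": "play_rows", "payload": {"deltas": [2,0,-10,0,1,2,0,-30,0,1,2,0,-50,0,1,2,0,-68,0,1,2,0,-80,0,1,2,0,-88,0,1,2,0,-93,0,1,2,0,-96,0,1,2,0,-98,0,1,2,0,-98,0,1]}}

```text
time_s: 7.12
ee_pos: [0.553, -0.2988, 0.1225]
eef_rot: [0.772, 0.636, 0.0, 0.0]
contact_force: [0.0, 0.2, -3.1]
finger_gap: 0.0268
grip_force: 49.7
```

Request:
{"api": "play_rows", "payload": {"deltas": [0,0,-0.5,0,1,0,0,-1,0,1,0,0,-1.5,0,1,0,0,-2,0,1,0,0,-2,0,1]}}

```text
time_s: 7.53
ee_pos: [0.5527, -0.2987, 0.1204]
eef_rot: [0.772, 0.636, 0.0, 0.0]
contact_force: [-0.0, -1.0, -3.9]
finger_gap: 0.0266
grip_force: 49.7
```

Not seated yet, since the weight still hangs on the wrist. I'll lower slowly until contact.

Request:
{"api": "play_rows", "payload": {"deltas": [0,0,-0.7,0,1,0,0,-1.4,0,1,0,0,-2,0,1,0,0,-2,0,1]}}

```text
time_s: 7.87
ee_pos: [0.5529, -0.2991, 0.12]
eef_rot: [0.772, 0.636, -0.0, 0.001]
contact_force: [-2.7, 1.2, 7.0]
finger_gap: 0.0265
grip_force: 51.1
```

Request:
{"api": "play_rows", "payload": {"deltas": [0,0,0,0,0.8,0,0,0,0,0.6,0,0,0,0,0.3,0,0,0,0,0,0,0,0,0,0,0,0,0,0,0,0,0,15,0,0,0,0,40,0,0,0,0,75,0,0,0,0,110,0,0]}}

```text
time_s: 8.7
ee_pos: [0.5519, -0.2982, 0.2284]
eef_rot: [0.772, 0.636, -0.0, -0.001]
contact_force: [1.1, -0.3, -0.3]
finger_gap: 0.0854
grip_force: 0.0
```

Request:
{"api": "play_rows", "payload": {"deltas": [0,20,0,1,0,-1,50,0,3,0,-1,85,0,5,0,-2,124,0,7,0,-3,164,0,9,0,-3,204,0,11,0,-4,244,0,13,0,-5,284,0,15,0,-5,324,0,17,0,-6,364,0,19.5,0]}}

```text
time_s: 9.53
ee_pos: [0.5465, 0.0672, 0.2284]
eef_rot: [0.652, 0.758, 0.0, 0.0]
contact_force: [1.2, -0.9, 0.2]
finger_gap: 0.0855
grip_force: 0.0
```

Request:
{"api": "play_rows", "payload": {"deltas": [-1,40,0,0,0,-1,76,0,0,0,-1,100,0,0,0,-1,112,0,0,0,-1,112,0,0,0,-1,112,0,0,0,-1,112,0,0,0]}}

```text
time_s: 10.12
ee_pos: [0.5457, 0.1762, 0.2281]
eef_rot: [0.653, 0.757, -0.0, 0.0]
contact_force: [-0.0, 0.5, -0.0]
finger_gap: 0.0853
grip_force: 0.0
```

```bash
python3 look.py w3
python3 - <<'E'
from h import *
p,d=optics.camera('top'); cv2.imwrite('pics/top2c.png',cv2.resize(p[90:290,60:460],None,fx=2,fy=2,interpolation=2)); w=cloud('top',d)
ok=(w[...,2]>.128)&(w[...,2]<.165)&(np.abs(w[...,0]-.54)<.06)&(w[...,1]<-.2)&(w[...,1]>-.4)
if ok.any(): q=w[ok]; print(ok.sum(),((q.min(0)+q.max(0))/2).round(4),q.max(0)-q.min(0),q[:,2].max())
E
```

```text
10.1167 [0.5457 0.1762 0.2281] 8.44
[240   0  37  14 360] top [0.5271 0.3018 0.1523] [0.017 0.004 0.006] [ 58 135 146]
[ 240   86   43   44 1497] top [0.5382 0.242  0.1533] [0.027 0.027 0.005] [100 168  77]
[  39  130   47   40 1440] top [0.4016 0.1918 0.1395] [0.028 0.027 0.006] [101  44  75]
[ 239  178   39   46 1424] top [0.5459 0.1773 0.1528] [0.027 0.028 0.006] [ 30  32 114]
224 [ 0.5488 -0.2989  0.1434] [0.02797844 0.02884598 0.02997992] 0.158403126955881
```

View pics/top2c.png

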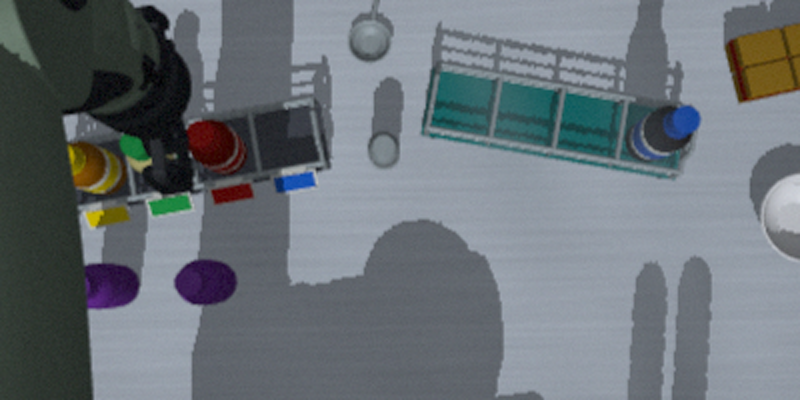

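Blue stands upright in the rightmost teal bay, at crop (665,130). Next is red, whose cap is within 1 mm of the TCP.

Request:
{"api": "play_rows", "payload": {"deltas": [0,1,-20,0,0,0,1,-50,0,0,0,1,-80,0,0,0,1,-100,0,0,0,1,-109,0,0,0,1,-109,0,0.3,0,1,-109,0,0.6,0,1,-109,0,0.8,0,1,-109,0,1,0,1,-109,0,1], "squeeze": 45}}

```text
time_s: 11.05
ee_pos: [0.5466, 0.1785, 0.1209]
eef_rot: [0.653, 0.758, 0.001, 0.001]
contact_force: [-1.7, -0.1, 8.9]
finger_gap: 0.027
grip_force: 43.6
```

Request:
{"api": "play_rows", "payload": {"deltas": [0,0,0,0,1,0,0,0,0,1,0,0,0,0,1,0,0,0,0,1,0,0,2,0,1,0,0,6,0,1,0,0,12,0,1,0,0,20,0,1,0,0,20,0,1]}}

```text
time_s: 11.8
ee_pos: [0.5467, 0.1785, 0.1411]
eef_rot: [0.653, 0.758, 0.001, 0.001]
contact_force: [1.0, -0.3, -2.9]
finger_gap: 0.0269
grip_force: 44.5
```

Request:
{"api": "play_rows", "payload": {"deltas": [0,0,8,0,1,0,0,24,0,1,0,0,44,0,1,0,-4,62,0,1,0,-12,74,-1,1,1,-25,80,-2,1,2,-42,82,-3,1,3,-64,82,-4,1,4,-90,82,-5,1,6,-118,82,-6,1], "squeeze": 50}}

```text
time_s: 12.63
ee_pos: [0.551, 0.0591, 0.221]
eef_rot: [0.692, 0.722, -0.0, -0.0]
contact_force: [0.2, -0.1, -3.2]
finger_gap: 0.027
grip_force: 49.5
```

Request:
{"api": "play_rows", "payload": {"deltas": [1,-30,0,-1.5,1,3,-60,0,-3,1,4,-90,0,-4.5,1,6,-120,0,-6,1,7,-150,0,-7.5,1,9,-180,0,-9,1,10,-210,0,-10.5,1,12,-238,0,-12,1,13,-262,0,-13,1,13,-278,0,-13.5,1]}}

```text
time_s: 13.47
ee_pos: [0.564, -0.2208, 0.2208]
eef_rot: [0.773, 0.635, -0.0, 0.0]
contact_force: [0.1, 0.4, -2.0]
finger_gap: 0.0268
grip_force: 49.5
```

Request:
{"api": "play_rows", "payload": {"deltas": [0,-8,0,0,1,0,-12,0,0,1,0,-12,0,0,1,0,-12,0,0,1,0,-12,0,0,1]}}

```text
time_s: 13.88
ee_pos: [0.5647, -0.2283, 0.2213]
eef_rot: [0.771, 0.637, 0.0, -0.0]
contact_force: [0.2, 0.3, -2.3]
finger_gap: 0.0267
grip_force: 49.5
```

Request:
{"api": "play_rows", "payload": {"deltas": [1,-1,-10,0,1,1,-1,-30,0,1,1,-1,-50,0,1,1,-1,-68,0,1,1,-1,-80,0,1,1,-1,-88,0,1,1,-1,-93,0,1,1,-1,-96,0,1,1,-1,-98,0,1,1,-1,-98,0,1]}}

```text
time_s: 14.72
ee_pos: [0.566, -0.2307, 0.1235]
eef_rot: [0.772, 0.636, 0.0, 0.0]
contact_force: [-0.4, 0.9, -2.9]
finger_gap: 0.0268
grip_force: 49.5
```

Request:
{"api": "play_rows", "payload": {"deltas": [0,0,-0.5,0,1,0,0,-1,0,1,0,0,-1.5,0,1,0,0,-2,0,1,0,0,-2.5,0,1,0,0,-3,0,1,0,0,-3,0,1]}}

```text
time_s: 15.3
ee_pos: [0.5658, -0.2309, 0.121]
eef_rot: [0.772, 0.636, 0.0, 0.0]
contact_force: [-1.2, 0.0, 3.3]
finger_gap: 0.0267
grip_force: 50.1
```

Request:
{"api": "play_rows", "payload": {"deltas": [0,0,0,0,0.8,0,0,0,0,0.6,0,0,0,0,0.3,0,0,0,0,0,0,0,0,0,0,0,0,0,0,0,0,0,15,0,0,0,0,40,0,0,0,0,75,0,0,0,0,110,0,0]}}

```text
time_s: 16.13
ee_pos: [0.5649, -0.2303, 0.2305]
eef_rot: [0.772, 0.636, -0.0, -0.001]
contact_force: [1.3, 0.0, -0.8]
finger_gap: 0.0856
grip_force: 0.0
```

Request:
{"api": "play_rows", "payload": {"deltas": [-1,20,0,1,0,-3,50,0,3,0,-5,85,0,5,0,-7,124,0,7,0,-9,164,0,9,0,-11,204,0,11,0,-14,244,0,13,0,-16,284,0,15,0,-18,324,0,17,0,-20,362,0,19.5,0]}}

```text
time_s: 16.97
ee_pos: [0.5453, 0.1335, 0.2305]
eef_rot: [0.652, 0.758, 0.0, 0.0]
contact_force: [0.2, -0.3, 0.4]
finger_gap: 0.0849
grip_force: 0.0
```

Request:
{"api": "play_rows", "payload": {"deltas": [-3,40,0,0,0,-5,76,0,0,0,-7,100,0,0,0,-7,111,0,0,0,-7,111,0,0,0,-7,111,0,0,0,-7,111,0,0,0]}}

```text
time_s: 17.55
ee_pos: [0.5389, 0.241, 0.2302]
eef_rot: [0.653, 0.757, -0.0, 0.0]
contact_force: [0.9, -0.3, -0.6]
finger_gap: 0.0854
grip_force: 0.0
```

```bash
python3 look.py w4
python3 - <<'E'
from h import *
p,d=optics.camera('top'); cv2.imwrite('pics/top3c.png',cv2.resize(p[90:290,60:460],None,fx=2,fy=2,interpolation=2)); w=cloud('top',d)
ok=(w[...,2]>.128)&(w[...,2]<.165)&(np.abs(w[...,0]-.54)<.06)&(w[...,1]<-.1)&(w[...,1]>-.4)
k,lb,s,c=cv2.connectedComponentsWithStats(ok.astype('uint8'))
for i in range(1,k): q=w[lb==i]; print(s[i,4],((q.min(0)+q.max(0))/2).round(4),q[:,2].max())
E
```

```text
17.55 [0.5389 0.241  0.2302] 8.42
[  44   62   48   44 1651] top [0.399  0.3023 0.139 ] [0.028 0.028 0.006] [165  76 124]
[ 232   73   44   45 1522] top [0.5255 0.3136 0.1533] [0.027 0.027 0.005] [102 226 237]
[ 238  177   39   45 1408] top [0.5383 0.2424 0.1527] [0.027 0.028 0.006] [ 93 159  71]
[  54  213   42   38 1174] top [0.4016 0.1918 0.139 ] [0.028 0.028 0.006] [104  46  78]
216 [ 0.5622 -0.2315  0.1438] 0.15953228103821826
224 [ 0.5489 -0.2989  0.1433] 0.15855305597740021
```

View pics/w4.png

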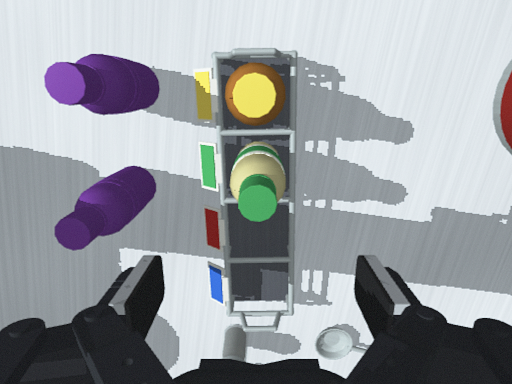

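The green-capped bottle at (258,200), beside the green label, is the one meant. The purple look-alikes at (70,83) and (75,230) stand outside the rack and stay untouched. Red and blue are still upright in the teal rack.

Request:
{"api": "play_rows", "payload": {"deltas": [0,1,-20,0,0,0,1,-50,0,0,0,1,-80,0,0,0,1,-102,0,0,0,1,-111,0,0,0,1,-111,0,0.3,0,1,-111,0,0.6,0,1,-111,0,0.8,0,1,-111,0,1,0,1,-111,0,1], "squeeze": 45}}

```text
time_s: 18.48
ee_pos: [0.5395, 0.2436, 0.1209]
eef_rot: [0.653, 0.758, 0.001, 0.001]
contact_force: [-2.5, -1.0, 9.6]
finger_gap: 0.0272
grip_force: 43.6
```

Request:
{"api": "play_rows", "payload": {"deltas": [0,0,0,0,1,0,0,0,0,1,0,0,0,0,1,0,0,0,0,1,0,0,2,0,1,0,0,6,0,1,0,0,12,0,1,0,0,20,0,1,0,0,20,0,1]}}

```text
time_s: 19.23
ee_pos: [0.5397, 0.2437, 0.1411]
eef_rot: [0.653, 0.758, 0.001, 0.001]
contact_force: [0.1, -0.8, -4.3]
finger_gap: 0.0267
grip_force: 44.6
```

Request:
{"api": "play_rows", "payload": {"deltas": [0,0,8,0,1,0,0,24,0,1,0,0,44,0,1,0,-4,62,0,1,1,-12,74,-1,1,2,-25,80,-2,1,4,-42,82,-3,1,6,-64,82,-4,1,9,-90,82,-5,1,12,-118,82,-6,1], "squeeze": 50}}

```text
time_s: 20.07
ee_pos: [0.5501, 0.1236, 0.2208]
eef_rot: [0.692, 0.722, -0.001, -0.0]
contact_force: [0.7, -0.1, -4.0]
finger_gap: 0.0266
grip_force: 49.8
```

Request:
{"api": "play_rows", "payload": {"deltas": [3,-30,0,-1.5,1,6,-60,0,-3,1,9,-90,0,-4.5,1,12,-120,0,-6,1,15,-150,0,-7.5,1,18,-180,0,-9,1,21,-210,0,-10.5,1,24,-238,0,-12,1,27,-260,0,-13,1,29,-275,0,-13.5,1]}}

```text
time_s: 20.9
ee_pos: [0.5788, -0.1531, 0.2206]
eef_rot: [0.773, 0.634, -0.001, -0.0]
contact_force: [0.5, 0.6, -3.8]
finger_gap: 0.0268
grip_force: 49.7
```

Request:
{"api": "play_rows", "payload": {"deltas": [0,-8,0,0,1,0,-12,0,0,1,0,-12,0,0,1,0,-12,0,0,1,0,-12,0,0,1]}}

```text
time_s: 21.32
ee_pos: [0.5795, -0.1604, 0.2213]
eef_rot: [0.771, 0.637, 0.0, -0.0]
contact_force: [-0.6, 1.0, -3.9]
finger_gap: 0.0266
grip_force: 49.7
```

Request:
{"api": "play_rows", "payload": {"deltas": [0,0,-10,0,1,0,0,-30,0,1,0,0,-50,0,1,0,0,-68,0,1,0,0,-80,0,1,0,0,-88,0,1,0,0,-93,0,1,0,0,-96,0,1,0,0,-98,0,1,0,0,-98,0,1]}}

```text
time_s: 22.15
ee_pos: [0.58, -0.1617, 0.1235]
eef_rot: [0.772, 0.636, 0.0, 0.0]
contact_force: [-0.0, -0.5, -3.7]
finger_gap: 0.0266
grip_force: 49.7
```

Request:
{"api": "play_rows", "payload": {"deltas": [0,0,-0.5,0,1,0,0,-1,0,1,0,0,-1.5,0,1,0,0,-2,0,1,0,0,-2.5,0,1,0,0,-3,0,1,0,0,-3,0,1]}}

```text
time_s: 22.73
ee_pos: [0.5799, -0.1619, 0.121]
eef_rot: [0.772, 0.636, 0.0, 0.0]
contact_force: [-2.5, 0.2, 2.0]
finger_gap: 0.0264
grip_force: 50.4
```

Request:
{"api": "play_rows", "payload": {"deltas": [0,0,0,0,0.8,0,0,0,0,0.6,0,0,0,0,0.3,0,0,0,0,0,0,0,0,0,0,0,0,0,0,0,0,0,15,0,0,0,0,40,0,0,0,0,75,0,0,0,0,110,0,0]}}

```text
time_s: 23.57
ee_pos: [0.5789, -0.1614, 0.2306]
eef_rot: [0.772, 0.636, -0.001, -0.001]
contact_force: [1.6, -0.8, 0.3]
finger_gap: 0.0855
grip_force: 0.0
```

Request:
{"api": "play_rows", "payload": {"deltas": [-2,20,0,1,0,-5,50,0,3,0,-9,85,0,5,0,-14,124,0,7,0,-19,164,0,9,0,-23,204,0,11,0,-28,244,0,13,0,-32,284,0,15,0,-37,324,0,17,0,-41,362,0,19.5,0]}}

```text
time_s: 24.4
ee_pos: [0.538, 0.2025, 0.2304]
eef_rot: [0.652, 0.758, 0.0, 0.0]
contact_force: [0.4, 0.1, 0.3]
finger_gap: 0.0855
grip_force: 0.0
```

Request:
{"api": "play_rows", "payload": {"deltas": [-4,40,0,0,0,-8,76,0,0,0,-11,101,0,0,0,-13,113,0,0,0,-13,113,0,0,0,-13,113,0,0,0,-13,113,0,0,0]}}

```text
time_s: 24.98
ee_pos: [0.5259, 0.3121, 0.2302]
eef_rot: [0.653, 0.757, -0.0, 0.0]
contact_force: [0.2, -0.3, -0.2]
finger_gap: 0.0854
grip_force: 0.0
```

```bash
python3 look.py w5
```

```text
24.9833 [0.5259 0.3121 0.2302] 8.44
[  67  167   43   38 1271] top [0.3992 0.3024 0.139 ] [0.028 0.028 0.006] [139  60 102]
[ 238  176   40   46 1406] top [0.5255 0.3139 0.1527] [0.027 0.028 0.006] [ 83 192 206]
[ 73 292  30  24 331] top [0.3981 0.197  0.1384] [0.02  0.018 0.006] [90 39 67]
```

Request:
{"api": "play_rows", "payload": {"deltas": [0,1,-20,0,0,0,1,-50,0,0,0,1,-80,0,0,0,1,-102,0,0,0,1,-111,0,0,0,1,-111,0,0.3,0,1,-111,0,0.6,0,1,-111,0,0.8,0,1,-111,0,1,0,1,-111,0,1], "squeeze": 45}}

```text
time_s: 25.87
ee_pos: [0.5266, 0.3147, 0.121]
eef_rot: [0.653, 0.758, 0.001, 0.0]
contact_force: [-2.3, -0.0, 9.3]
finger_gap: 0.0269
grip_force: 43.7
```

Request:
{"api": "play_rows", "payload": {"deltas": [0,0,0,0,1,0,0,0,0,1,0,0,0,0,1,0,0,0,0,1,0,0,2,0,1,0,0,6,0,1,0,0,12,0,1,0,0,20,0,1,0,0,20,0,1]}}

```text
time_s: 26.62
ee_pos: [0.5266, 0.3148, 0.1412]
eef_rot: [0.653, 0.758, 0.001, 0.001]
contact_force: [1.0, 1.5, -2.3]
finger_gap: 0.0269
grip_force: 44.4
```

Request:
{"api": "play_rows", "payload": {"deltas": [0,0,8,0,1,0,0,24,0,1,0,0,44,0,1,0,-4,62,0,1,2,-12,74,-1,1,4,-25,80,-2,1,7,-42,82,-3,1,11,-64,82,-4,1,15,-90,82,-5,1,20,-118,82,-6,1], "squeeze": 50}}

```text
time_s: 27.45
ee_pos: [0.5452, 0.1945, 0.2207]
eef_rot: [0.692, 0.722, -0.001, -0.0]
contact_force: [0.1, -0.0, -1.8]
finger_gap: 0.0268
grip_force: 49.4
```

Request:
{"api": "play_rows", "payload": {"deltas": [5,-30,0,-1.5,1,10,-60,0,-3,1,15,-90,0,-4.5,1,20,-120,0,-6,1,25,-150,0,-7.5,1,30,-180,0,-9,1,35,-210,0,-10.5,1,40,-238,0,-12,1,44,-261,0,-13,1,47,-277,0,-13.5,1]}}

```text
time_s: 28.28
ee_pos: [0.592, -0.0843, 0.2206]
eef_rot: [0.773, 0.634, -0.001, -0.0]
contact_force: [0.2, 0.3, -2.2]
finger_gap: 0.0266
grip_force: 49.4
```

Request:
{"api": "play_rows", "payload": {"deltas": [0,-8,0,0,1,0,-12,0,0,1,0,-12,0,0,1,0,-12,0,0,1,0,-12,0,0,1]}}

```text
time_s: 28.7
ee_pos: [0.5923, -0.0917, 0.2212]
eef_rot: [0.771, 0.637, -0.0, -0.0]
contact_force: [-0.4, 0.6, -2.2]
finger_gap: 0.0266
grip_force: 49.5
```

Request:
{"api": "play_rows", "payload": {"deltas": [0,0,-10,0,1,0,0,-30,0,1,0,0,-50,0,1,0,0,-68,0,1,0,0,-80,0,1,0,0,-88,0,1,0,0,-93,0,1,0,0,-96,0,1,0,0,-98,0,1,0,0,-98,0,1]}}

```text
time_s: 29.53
ee_pos: [0.593, -0.0926, 0.1235]
eef_rot: [0.772, 0.636, 0.0, 0.0]
contact_force: [-0.3, 0.2, -2.5]
finger_gap: 0.0269
grip_force: 49.5
```

Request:
{"api": "play_rows", "payload": {"deltas": [0,0,-0.5,0,1,0,0,-1,0,1,0,0,-1.5,0,1,0,0,-2,0,1,0,0,-2.5,0,1,0,0,-3,0,1,0,0,-3,0,1]}}

```text
time_s: 30.12
ee_pos: [0.5929, -0.0928, 0.1211]
eef_rot: [0.772, 0.636, 0.0, 0.0]
contact_force: [-0.5, -1.0, 4.6]
finger_gap: 0.0271
grip_force: 50.2
```

Seated. I'll release, back away and check.

Request:
{"api": "play_rows", "payload": {"deltas": [0,0,0,0,0.8,0,0,0,0,0.6,0,0,0,0,0.3,0,0,0,0,0,0,0,0,0,0,0,0,0,0,0,0,0,15,0,0,0,0,40,0,0,0,0,75,0,0,0,0,110,0,0]}}

```text
time_s: 30.95
ee_pos: [0.5918, -0.0924, 0.2305]
eef_rot: [0.772, 0.636, -0.001, -0.001]
contact_force: [0.8, -0.9, -0.2]
finger_gap: 0.0856
grip_force: 0.0
```

Request:
{"api": "play_rows", "payload": {"deltas": [0,20,0,0,0,0,50,0,0,0,0,85,0,0,0,0,120,0,0,0,0,155,0,0,0,0,190,0,0,0,0,215,0,0,0,0,225,0,0,0,0,225,0,0,0,0,225,0,0,0]}}

```text
time_s: 31.78
ee_pos: [0.5926, 0.1321, 0.2301]
eef_rot: [0.771, 0.636, -0.0, 0.0]
contact_force: [0.8, -0.1, 0.4]
finger_gap: 0.0853
grip_force: 0.0
```

Run:
```python
from h import *
p,d=optics.camera('top'); cv2.imwrite('pics/top4c.png',cv2.resize(p[90:290,60:460],None,fx=2,fy=2,interpolation=2)); w=cloud('top',d)
a=np.radians(-11.05); X=np.array([np.cos(a),np.sin(a)]);Y=np.array([-X[1],X[0]]); C=np.array([.572,-.1955])
ok=(w[...,2]>.128)&(w[...,2]<.165)&(np.abs(w[...,0]-.57)<.06)&(w[...,1]<-.05)&(w[...,1]>-.4)
k,lb,s,c=cv2.connectedComponentsWithStats(ok.astype('uint8'))
for i in range(1,k): q=w[lb==i]; m=((q.min(0)+q.max(0))/2); print(s[i,4],m.round(4),q[:,2].max(),'rack',((m[:2]-C)@X).round(4),((m[:2]-C)@Y).round(4))
```

```text
196 [ 0.5888 -0.0934  0.143 ] 0.15795929734126757 rack -0.003 0.1034
199 [ 0.5755 -0.1625  0.1436] 0.15857990992451587 rack -0.0029 0.033
218 [ 0.5623 -0.2314  0.1432] 0.15836684728306538 rack -0.0026 -0.0371
224 [ 0.5489 -0.2989  0.143 ] 0.15779190036341706 rack -0.0029 -0.1059
```

View pics/top4c.png

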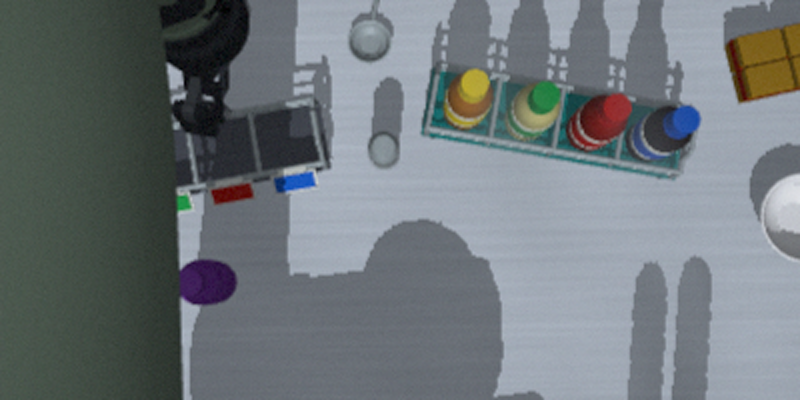

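All four stand upright in the teal rack in the order yellow, green, red, blue (crop x of about 468, 535, 598 and 665). Each is within about 3 mm of its bay's middle.

```bash
python3 -c "
from plant import ctrl; print(ctrl.sign_off())"
```

```text
the job is handed in; nothing more can be done
None
```

All four bottles now stand upright in the teal rack in their original order from left to right (yellow, green, red, blue), about 3 mm from their bay middles by the top camera, and the job was handed in at about 32 s; the verdict was not shown.

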